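# Cap off the sugar shaker, ready for dusting

### The arm

A 6-joint arm with a two-finger parallel gripper is mounted at the origin on the work surface. World frame = base frame: x ahead of the robot, y to its left, z up, the work surface at z = 0. Lengths are in mm, angles in rad, forces in N, time in s.
With the tool pointing down it reaches from about 250 to 800 mm from the base axis. Payload 8.5 kg.
Tool frame: the origin (TCP) lies at the very end of the fingers, on their centre line; the grasp point (between the pads) lies 19 mm behind it (env.grip_depth is the distance from the TCP to the grasp point, in mm); z points along the fingers, y is the line along which they close (so a half turn about z gives the same grasp; the last joint's range is limited). The gripper opens to 85 mm and grips with 20 to 120 N. Pads are 22 mm wide; open, the fingers measure 114 mm over their backs; the gripper's body (76 mm by 85 mm) begins 54 mm behind the grasp point. The pads swing forward as they close: fully open they stand 13 mm farther back than shut.
Start: joints at [1.12, 0.238, -0.013, 1.319, 0, 1.571], TCP at [228.714, 472.513, 231.276] pointing down, gripper open.
Joint ranges: [-2.66, 2.66], [-1.03, 1.9], [-1.14, 1.46], [-1.82, 2.27], [-1.45, 1.34], [-3.14, 3.14]. Speed limits (rad/s): [2.22, 2.22, 2.79, 3.14, 3.14, 3.14].

### API

Orientations are given as a unit quaternion [w, x, y, z].
In Python, from bench import env, camrig, jaws gives the robot as it stands (env), with the cameras (camrig) and the gripper (jaws). Calls block until the motion is done:
- env.goto(position, orientation): joint-space move of the TCP to a pose.
- env.move_linear(position, orientation=None, velocity=150): straight line of the TCP; orientation=None keeps the orientation; velocity is the mean speed in mm/s.
- env.move_joints(angles): joint-space move.
- jaws.set_gripper(opening): opening from 0.0 (shut) to 1.0 (fully open); the grip force is fixed at half the most; returns when the fingers have stopped.
- env.sleep(seconds).
- env.inverse_kinematics(position, orientation): joint angles nearest the present ones, or None.
- camrig.grab_frame(name): name is "side" or "top"; returns a dict with "img" (384x512x3 uint8, red, green, blue), "fx", "fy", "cx", "cy" (pixels), "T" (4x4, takes a point from camera to world coordinates). Camera axes: x right, y down, z forward; pixel columns grow to the right and rows downward; lengths in mm; the calibration is good to about 2 mm. A picture is of the moment at which its call begins. There is no depth.
A pose or a line that the arm cannot do raises env.IKError and nothing moves.
- env.sign_off(): hands the job in; it is judged then, once.
Readings, each from a call of its own:
- env.read_clock(): time.
- env.read_joint_pos(): joint angles.
- env.read_joint_velocities(): joint speeds.
- env.read_joint_efforts(): joint torques, N m.
- env.read_ee_pos(): TCP position.
- env.read_ee_rot(): TCP orientation.
- env.read_force(): force on the tool from outside, world axes, zero at the start.
- env.read_moment(): the same for the moment, N m.
- env.read_width(): opening from 0.0 (shut) to 1.0 (fully open).
- env.read_finger_force(): force on a finger pad.
Only numpy, scipy, OpenCV 4.12 (cv2) and the standard library are available. Lean on these libraries where they do the work, as an engineer would, in place of code of your own. Each camera call takes 0.05 s, during which the arm holds its last target. There are 200 camera calls.

### The job

The cake is ready to be dusted, so get the sugar shaker ready: pick up its two-part top (the steel sifter with the red dust cap still on it) from the worktop by the sifter's steel band, lower it gently into the mouth of the open steel can until the band sits on the rim all round, and let go. Then lift the red dust cap straight off by itself, leaving the sifter seated and the can standing where it is. Finish while still holding the cap in the gripper, still and well clear above the shaker, and leave everything else on the worktop alone.

Things in the scene. Friction and masses are not known exactly. Their poses are not given: they have to be found in the camera images.
- can: The open stainless sugar can, loose, about 0.25 kg: outside diameter 68 mm, 80 mm tall, inside diameter 63 mm (wall 2.5 mm), with a bent-bar handle at its own +y that stands out 31 mm, between 15 and 65 mm up. Origin: centre of its underside, z up.
- can_mouth (a point): Centre of the can's open mouth, level with its rim, 80 mm above the can's origin.
- sifter: The inner lid, a loose round steel sifter, 42 mm tall, about 0.09 kg, stands on its plug with the red cap on. From below: plug 60 mm across, 0 to 9 mm up (lowest 4 mm tapering to 55 mm); knurled band 68 mm across, 9 to 23 mm up; perforated sieve 54 mm across, domed to 42 mm. Seated, its origin is 71 mm above the can's. Origin: centre of the plug's underside, z up.
- sifter_band (a point): Centre of the sifter's knurled band (68 mm across, 14 mm high), the place to grip it, 16 mm above the sifter's origin. The plug below it slides into the can's mouth with 1.5 mm to spare all round, no catch or thread; seated, the band's underside rests on the can's rim.
- cap: The outer lid, a loose red plastic dust cap, a cup upside down: 62 mm across (59 mm at its flat top), 26 mm tall, wall 2 mm, about 0.035 kg. It sits over the sieve with 2 mm to spare all round, no catch, its rim on the band, 23 mm above the sifter's origin; it rides along when the sifter is carried level. Origin: centre of its open lower rim, z up.
- cocoa: Bystander: the cocoa shaker, complete, steel with a black top, 62 mm in diameter and 111 mm tall. Origin: centre of its underside.
- fruit_bowl: Bystander: blue bowl of fruit, 210 mm across, about 125 mm tall. Origin: centre of its underside.
- mill: Bystander: dark wooden pepper mill, 52 mm in diameter, 161 mm tall. Origin: centre of its underside.
- jar: Bystander: amber glass spice jar with wooden lid, 54 mm in diameter, about 95 mm tall. Origin: centre of its underside.
- mug: Bystander: white mug, 84 mm in diameter, 92 mm tall, handle at its own +y. Origin: centre of its underside.
- spoon: Bystander: steel spoon, about 170 mm long, lying along its own x axis. Origin: on the worktop under its middle.
- cake_stand: Fixed: white footed cake stand 270 mm across with a sponge cake 200 mm across on it, 140 mm tall in all. Origin: centre of its foot's underside.

How it is judged (in metres and radians):
On the way, in this order (a step that is already met when the one before it is completed fails the run):
1. The sifter, with the red cap still on it, sits fully in the can and has been let go (horizontal distance between sifter and can below 0.005 m and z of sifter in the frame of can below 0.0735 m and angle between the z axis of sifter and the z axis of can, either way round below 0.06 rad and z of cap in the frame of sifter below 0.027 m and horizontal distance between cap and sifter below 0.006 m and contact force between the fingers and sifter below 0.05 N), for 0.2 s.
2. The gripper lifts the red cap off alone, with the sifter still seated in the can (z of cap in the frame of sifter above 0.035 m and contact force between the fingers and cap above 0.5 N and horizontal distance between sifter and can below 0.005 m and z of sifter in the frame of can below 0.0735 m), for 0.1 s.
At the end, for the whole second after the job is handed in: Sifter seated in the can (within 5 mm of centre, 2.5 mm of its seat, 0.06 rad of level), untouched; can upright, within 30 mm of where it began; the gripper alone holds the red cap still, its rim at least 30 mm above the sifter's top (143 mm above the worktop) (horizontal distance between sifter and can below 0.005 m and z of sifter in the frame of can below 0.0735 m and angle between the z axis of sifter and the z axis of can, either way round below 0.06 rad and angle between can's own z axis and vertical below 0.05 rad and height (world z) of can below 0.005 m and distance of can from where it was at the start of the episode below 0.03 m and contact force between each of the fingers, cap and sifter below 0.05 N and contact force between the fingers and cap above 0.5 N and height (world z) of cap above 0.143 m and linear speed of cap below 0.05 m/s and contact force between cap and mill below 0.05 N and contact force between cap and cake_stand below 0.05 N); the arm keeps its last pose, push and grip.
It fails at once if The red cap comes off the sifter while the sifter is not seated in the can ((z of cap in the frame of sifter above 0.033 m or horizontal distance between cap and sifter above 0.015 m) and (horizontal distance between sifter and can above 0.006 m or z of sifter in the frame of can above 0.076 m)).
It fails at once if The sifter is let go in the air, dropped into the can instead of lowered, or dragged up again with the cap (height (world z) of sifter above 0.02 m and contact force between the fingers and sifter below 0.02 N and (horizontal distance between sifter and can above 0.01 m or z of sifter in the frame of can above 0.078 m)).
It fails at once if The sifter is forced down hard on the can (contact force between sifter and can above 60 N).
It fails at once if The can is tipped or pushed away from its place (angle between can's own z axis and vertical above 0.25 rad or distance of can from where it was at the start of the episode above 0.04 m).
It fails at once if A bystander is disturbed (distance of any of cocoa, fruit_bowl, mill, jar, mug, spoon from where it was at the start of the episode above 0.02 m).
It also fails if it takes over 51 s, if anything falls off the work surface, if the arm or the gripper's body presses on something with over 40 N, if the wrist force passes 120 N, or if a joint passes its speed limit or range.

## Working session

There is one attempt and no reset: what is moved stays moved. The work goes in short steps, each a Python script; the robot and the scene stay as the last script left them, time stands still between calls to the robot, and variables do not carry over. Pictures are saved under pics/ and viewed, at most 10 in all, crops included, and the job is handed in when it is done.

```bash
mkdir -p pics
python3 - <<'E'
from bench import env, camrig, jaws
import cv2,numpy as np
for n in("top","side"):
    f=camrig.grab_frame(n); cv2.imwrite(f"pics/{n}0.png",f["img"][:,:,::-1]); print(n,f["fx"],f["fy"],f["cx"],f["cy"],np.round(f["T"],3).tolist())
print(env.read_ee_rot(),env.read_clock())
E
```

```text
top 362.3431795011507 362.3431795011507 256.03751894059394 194.01914267228454 [[0.029, -0.99, 0.135, 428.924], [-0.999, -0.032, -0.02, -23.955], [0.024, -0.134, -0.991, 1104.899], [0.0, 0.0, 0.0, 1.0]]
side 456.8761797281197 456.8761797281197 256.18766831896653 187.4961878574686 [[0.67, -0.375, 0.641, -295.246], [-0.743, -0.339, 0.577, -829.173], [0.001, -0.863, -0.506, 771.418], [0.0, 0.0, 0.0, 1.0]]
[-1.37316077e-04  2.23496945e-01  9.74704403e-01 -6.51039771e-04] 0.1
```

View pics/top0.png

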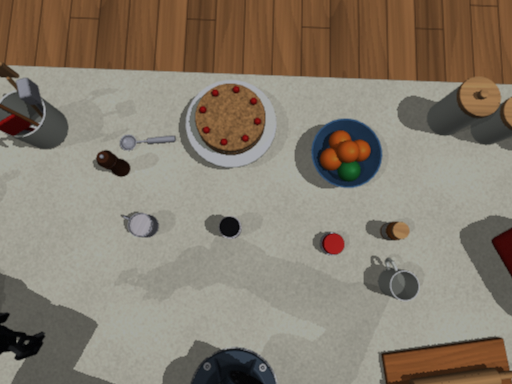

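View pics/side0.png

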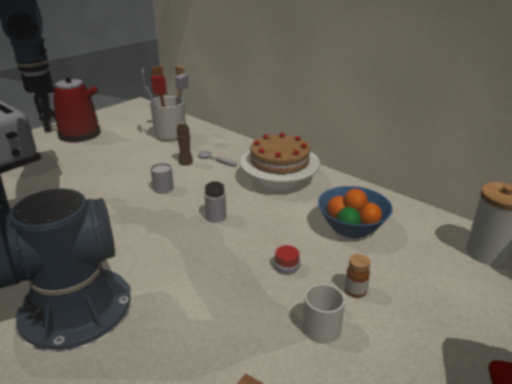

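The top view shows the capped sifter at (333,243), the can at (143,225) with its handle toward (125,216), and cocoa at (230,227). Next I'll zoom in on both and measure them.

```bash
cat > h.py <<'E'
from bench import env, camrig, jaws
import cv2,numpy as np
def ray(f,u,v,z):
    T=f["T"];d=T[:3,:3]@[(u-f["cx"])/f["fx"],(v-f["cy"])/f["fy"],1];o=T[:3,3]
    return o+d*(z-o[2])/d[2]
def proj(f,p):
    T=f["T"];c=T[:3,:3].T@(np.array(p)-T[:3,3]);return [f["fx"]*c[0]/c[2]+f["cx"],f["fy"]*c[1]/c[2]+f["cy"]]
def red(f,box):
    h=cv2.cvtColor(f["img"],cv2.COLOR_RGB2HSV)
    m=(((h[...,0]<8)|(h[...,0]>172))&(h[...,1]>150)&(h[...,2]>60)).astype(np.uint8)
    k=np.zeros_like(m);x0,y0,x1,y1=box;k[y0:y1,x0:x1]=1
    return m*k
E
python3 - <<'E'
from h import *
t=camrig.grab_frame("top");s=camrig.grab_frame("side")
def crop(f,c,n=24):
    u,v=c;return cv2.resize(f["img"][v-n:v+n,u-n:u+n,::-1],(390,290*390//290),interpolation=cv2.INTER_NEAREST)
a=np.hstack([crop(t,(143,225)),crop(t,(333,243))]);b=np.hstack([crop(s,(162,178)),crop(s,(287,258))])
cv2.imwrite("pics/c0.png",cv2.resize(np.vstack([a,b]),(600,600),interpolation=cv2.INTER_NEAREST))
for n,f,box in(("top",t,(310,220,355,265)),("side",s,(265,240,310,280))):
    m=red(f,box);x,y,w,h=cv2.boundingRect(m);M=cv2.moments(m,True)
    print(n,x,y,w,h,M["m00"],M["m10"]/M["m00"],M["m01"]/M["m00"])
    (cx,cy),r=cv2.minEnclosingCircle(cv2.findNonZero(m));print(cx,cy,r, ray(f,M["m10"]/M["m00"],M["m01"]/M["m00"],45))
E
```

```text
top 323 234 21 20 339.0 333.2300884955752 243.38643067846607
333.3085021972656 243.1170196533203 10.550003051757812 [ 435.09891872 -274.60460206   45.        ]
side 277 246 21 20 303.0 287.51485148514854 254.58745874587459
286.7765197753906 254.96969604492188 10.96723747253418 [ 430.16560543 -281.6018567    45.        ]
```

View pics/c0.png

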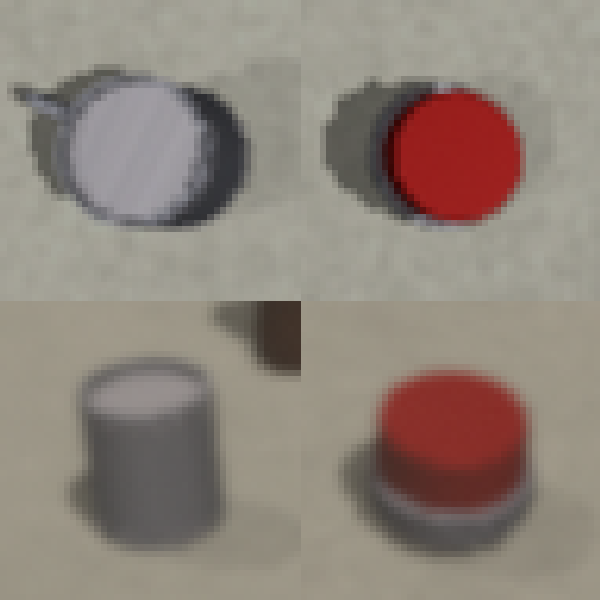

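The crops show the can's rim circle centred near (141.1,224.8) in the top view. The cap disc is at about (333.5,243.4) in the top view, and at u≈286.8 in the side view. The can's rim sits at u≈161 in the side view. Now I'll triangulate, then hover over the sifter with the gripper open and check the finger height.

```bash
cat >> h.py <<'E'
from scipy.optimize import least_squares
def fit(t,s,tu,tv,su,zt,zs):
    g=lambda p:[*(np.array(proj(t,[*p,zt]))-[tu,tv]),proj(s,[*p,zs])[0]-su]
    r=least_squares(g,[400,0]);return r.x,r.fun
def quat(yaw): # pointing down, tool y along yaw
    c=(yaw-np.pi/2)/2+np.pi/2   # axis angle: y->(cos yaw, sin yaw)
    a=yaw/2+np.pi/4
    return np.array([0,np.cos(a),np.sin(a),0])
E
python3 - <<'E'
from h import *
t=camrig.grab_frame("top");s=camrig.grab_frame("side")
c,e=fit(t,s,141.1,224.8,161.0,80,80);print("can",c,e,ray(t,141.1,224.8,80))
p,e=fit(t,s,333.5,243.4,286.9,49,40);print("sif",p,e,ray(t,333.5,243.4,49))
yaw=np.arctan2(p[1],p[0]);q=quat(yaw)
print(quat(1.12))
print(yaw,env.inverse_kinematics([*p,15],q),env.inverse_kinematics([*c,90],quat(np.arctan2(c[1],c[0]))))
jaws.set_gripper(1.0)
env.goto([*p,150],q);print(env.read_clock(),env.read_joint_pos())
env.move_linear([*p,25],q,120)
s=camrig.grab_frame("side");t=camrig.grab_frame("top")
a=[cv2.resize(f["img"][v-40:v+40,u-40:u+40,::-1],(400,400),interpolation=cv2.INTER_CUBIC) for f,u,v in((s,287,245),(t,333,243))]
cv2.imwrite("pics/h1.png",np.hstack(a))
print(env.read_ee_pos(),env.read_clock(),env.read_force())
E
```

```text
can [470.64302987 274.84198091] [-0.10626946  0.12518319  0.19133637] [471.0010912  274.57141726  80.        ]
sif [ 435.46986259 -274.96485452] [ 0.17772512 -0.13754959 -0.19321643] [ 435.05913905 -274.44620114   49.        ]
[0.         0.22349447 0.9747052  0.        ]
-0.5632034075900546 [-0.56320341  0.39115648 -0.39823714  0.78140271  0.          1.57079633] [ 0.52855025  0.35645412 -0.2226868   0.99165541  0.          1.57079633]
3.2667 [-5.61947416e-01  2.62206060e-01 -1.94430302e-01  1.11403139e+00
  1.19439495e-04  1.57080441e+00]
[ 435.94483127 -275.24032981   25.69585675] 4.5583 [-0.32383791  0.07344455  0.1970681 ]
```

View pics/h1.png

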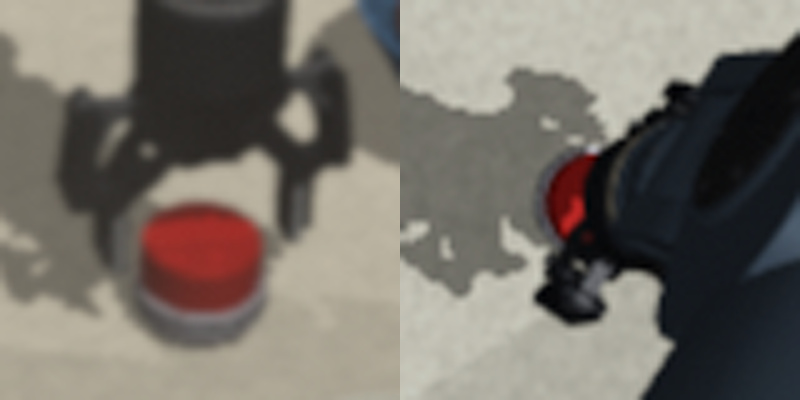

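The side crop shows the open fingers either side of the cap. The left tip is near pixel (268,258) and the right tip near (305,253). I'll turn those into a tip height.

Run:
```python
from h import *
s=camrig.grab_frame("side")
p=np.array([435.9,-275.2]);y=np.arctan2(p[1],p[0]);d=np.array([np.cos(y),np.sin(y)])
for z in (25,30,35,40,45):
    print(z,[np.round(proj(s,[*(p+k*d),z]),1).tolist() for k in(-50,-43,43,50)])
```

```text
25 [[267.9, 262.1], [270.6, 261.6], [302.5, 255.8], [305.1, 255.3]]
30 [[268.0, 260.5], [270.6, 260.0], [302.6, 254.2], [305.2, 253.8]]
35 [[268.0, 259.0], [270.7, 258.5], [302.7, 252.7], [305.3, 252.2]]
40 [[268.0, 257.4], [270.7, 256.9], [302.8, 251.1], [305.4, 250.7]]
45 [[268.0, 255.8], [270.7, 255.4], [302.9, 249.6], [305.5, 249.1]]
```

The tips are about 11–13 mm behind the TCP when open. With the band gripped they should be about 8–10 mm behind it, so TCP z≈3 puts the pads on the band. Now I'll grip, lift slightly and check.

Run:
```python
from h import *
p=np.array([435.3,-274.7]);q=quat(np.arctan2(p[1],p[0]))
env.move_linear([*p,3],q,60)
print(env.read_ee_pos(),env.read_force())
jaws.set_gripper(0.0)
print(env.read_width(),env.read_finger_force(),env.read_ee_pos(),env.read_force())
env.move_linear([*p,23],q,40)
env.sleep(.3)
print(env.read_width(),env.read_finger_force(),env.read_force(),env.read_clock())
s=camrig.grab_frame("side")
cv2.imwrite("pics/h2.png",cv2.resize(s["img"][205:285,240:335,::-1],None,fx=6,fy=6,interpolation=cv2.INTER_CUBIC))
```

```text
[ 434.98003995 -274.4963397     2.53653909] [ 0.14165478 -0.98610196  0.59663589]
0.7697772709443312 64.74770665168762 [ 435.42687697 -274.75533881    3.7884223 ] [-1.85372255  1.40724055  7.80027936]
0.7636003573241981 66.62334680557251 [-0.44601727 -0.06195265 -2.01506609] 6.4083
```

View pics/h2.png

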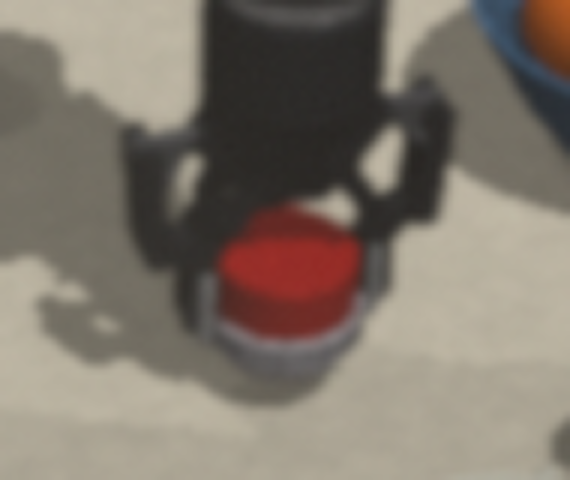

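The sifter is held level at width 0.76, with the pads on the band and the cap seated (cap centre near crop (288,270)). Next I'll carry it to a hover over the can and compare it with the can in both views.

Run:
```python
from h import *
p=np.array([435.3,-274.7]);q=quat(np.arctan2(p[1],p[0]))
c=np.array([470.7,274.8]);qc=quat(np.arctan2(c[1],c[0]))
env.move_linear([*p,190],q,100)
env.move_linear([*c,190],qc,150)
env.move_linear([*c,100],qc,80)
env.sleep(.3)
e=env.read_ee_pos();print(e,env.read_width(),env.read_finger_force(),env.read_force(),env.read_clock())
s=camrig.grab_frame("side");t=camrig.grab_frame("top")
z=e[2]-3.5
print("pred cap side", proj(s,[*e[:2],z+40]),"top",proj(t,[*e[:2],z+49]),"can rim",proj(s,[*e[:2],80]))
m=red(s,(130,130,195,200));print(cv2.boundingRect(m))
u,v=proj(s,[*e[:2],100]);u=int(u);v=int(v);print(u-35,v-45)
cv2.imwrite("pics/h3.png",cv2.resize(s["img"][v-45:v+40,u-35:u+35,::-1],None,fx=7,fy=7,interpolation=cv2.INTER_CUBIC))
```

```text
[470.81209876 274.86300186 100.24602138] 0.7689835479534015 66.62678360939026 [-0.31015427  0.63297341 -1.24376787] 13.675
pred cap side [np.float64(159.35990763501715), np.float64(151.41170012476277)] top [np.float64(133.70945945175646), np.float64(223.61845898834048)] can rim [np.float64(161.22925080009438), np.float64(167.24163910313527)]
(159, 146, 9, 13)
125 116
```

View pics/h3.png

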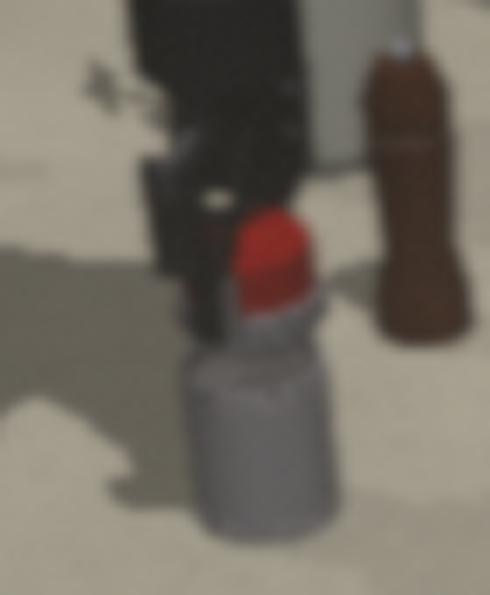

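The side crop shows the band directly over the can: band centre u≈161.0 and rim centre u≈162.1, which matches the projection within about 1 mm. Now I'll lower it in small steps, checking the force each time.

Run:
```python
from h import *
c=np.array([470.7,274.8]);qc=quat(np.arctan2(c[1],c[0]))
f0=np.array(env.read_force())
env.move_linear([*c,86],qc,50)
z=86
while z>71.5:
    z-=1; env.move_linear([*c,z],qc,15)
    f=np.array(env.read_force())-f0; print(z,np.round(env.read_ee_pos(),1),np.round(f,1),round(env.read_clock(),2))
    if f[2]>8 or np.hypot(*f[:2])>8: break
```

```text
85 [470.8 274.8  85.1] [-0.5 -0.2 -0.1] 14.46
84 [470.7 274.8  84. ] [-0.8 -1.3 -0.4] 14.71
83 [470.8 275.   83.5] [-2.5 -0.4  5.3] 14.96
82 [470.7 275.1  83. ] [-3.6 -1.4 13.4] 15.21
```

Contact came early, with a lateral push toward −x,−y. That suggests the sifter is offset radially outward, which is the direction the side view constrains least. I'll back off and check the radial position in the stored first images, using the can's vertical extents in the side view and its edges in the top view.

Run:
```python
from h import *
print("M",env.read_moment(),"F",env.read_force())
c=np.array([470.7,274.8]);qc=quat(np.arctan2(c[1],c[0]))
env.move_linear([*c,86],qc,30)
print("M0",env.read_moment(),"F0",env.read_force(),env.read_clock(),env.read_width())
s=camrig.grab_frame("side");t=camrig.grab_frame("top")
S=cv2.imread("pics/side0.png");T=cv2.imread("pics/top0.png")
g=cv2.cvtColor(S,6).astype(int);h=cv2.cvtColor(T,6).astype(int)
print("side col",list(zip(range(157,200),g[157:200,160:164].mean(1).astype(int))))
d=np.array([.743,.67])
print("pred far rim",proj(s,[*(c+34*d),80]),"far inner",proj(s,[*(c+31.5*d),80]),"near base",proj(s,[*(c-34*d),0]))
k=np.array([435.3,-274.7])
print("sif col",list(zip(range(238,278),g[238:278,285:289].mean(1).astype(int))),list(zip(range(238,278),S[238:278,285:289,2].mean(1).astype(int))))
d2=np.array([.743,.67])
print("pred cap far",proj(s,[*(k+29.5*d),49]),"cap near rim",proj(s,[*(k-31*d),23]),"plug/band near",proj(s,[*(k-34*d),9]))
print("top row224 ",list(zip(range(122,162),h[223:226,122:162].mean(0).astype(int))))
print("top col141 ",list(zip(range(206,244),h[206:244,140:143].mean(1).astype(int))))
for a in(0,90,180,270):
    a=np.radians(a);print(np.round(proj(t,[*(c+34*np.array([np.cos(a),np.sin(a)])),80]),1),np.round(proj(t,[*(c+34*np.array([np.cos(a),np.sin(a)])),0]),1))
```

```text
M [-0.27120235  0.92640017 -0.1482425 ] F [-3.32324108 -0.77751348 11.9972305 ]
M0 [-0.0411027  -0.03663091 -0.03562637] F0 [ 0.40494385  0.65317083 -0.65022888] 15.4917 0.7631981150744187
side col [(157, np.int64(151)), (158, np.int64(152)), (159, np.int64(152)), (160, np.int64(151)), (161, np.int64(150)), (162, np.int64(140)), (163, np.int64(119)), (164, np.int64(109)), (165, np.int64(122)), (166, np.int64(137)), (167, np.int64(144)), (168, np.int64(145)), (169, np.int64(145)), (170, np.int64(144)), (171, np.int64(136)), (172, np.int64(117)), (173, np.int64(102)), (174, np.int64(97)), (175, np.int64(94)), (176, np.int64(93)), (177, np.int64(93)), (178, np.int64(93)), (179, np.int64(93)), (180, np.int64(93)), (181, np.int64(92)), (182, np.int64(93)), (183, np.int64(92)), (184, np.int64(93)), (185, np.int64(93)), (186, np.int64(92)), (187, np.int64(92)), (188, np.int64(92)), (189, np.int64(92)), (190, np.int64(92)), (191, np.int64(92)), (192, np.int64(96)), (193, np.int64(110)), (194, np.int64(132)), (195, np.int64(145)), (196, np.int64(149)), (197, np.int64(149)), (198, np.int64(148
[... 3356 characters left out ...]
 np.int64(157)), (218, np.int64(157)), (219, np.int64(157)), (220, np.int64(157)), (221, np.int64(156)), (222, np.int64(155)), (223, np.int64(154)), (224, np.int64(154)), (225, np.int64(154)), (226, np.int64(154)), (227, np.int64(154)), (228, np.int64(154)), (229, np.int64(155)), (230, np.int64(156)), (231, np.int64(156)), (232, np.int64(157)), (233, np.int64(157)), (234, np.int64(157)), (235, np.int64(135)), (236, np.int64(104)), (237, np.int64(135)), (238, np.int64(163)), (239, np.int64(160)), (240, np.int64(157)), (241, np.int64(158)), (242, np.int64(160)), (243, np.int64(162))]
[141.9 212.8] [149.5 215. ]
[128.8 224.5] [137.4 225.9]
[140.1 237.1] [147.9 237.6]
[153.2 225.3] [160.  226.6]
```

Rechecking the edges in the top view puts the can's rim at u 126.6–152.8, so its centre is near 139.8 and my estimate was about 3 mm low in y. The side-view comparison of band and rim agrees on direction. I'll retry with small offsets, starting at (+1,+3), and stop at light contact.

```bash
cat >> h.py <<'E'
C=np.array([470.7,274.8]);QC=quat(np.arctan2(C[1],C[0]))
def probe(o,z0=86,zmin=71.5,lim=6):
    p=C+o; env.move_linear([*p,z0],QC,40); f0=np.array(env.read_force()); z=z0-1.5
    while z>zmin:
        z-=1; env.move_linear([*p,z],QC,20)
        f=np.array(env.read_force())-f0; e=env.read_ee_pos()
        if f[2]>lim: break
    print(o,"z",z,np.round(e,2),"F",np.round(f,1),"M",np.round(env.read_moment(),2),round(env.read_clock(),1))
    return z
E
python3 - <<'E'
from h import *
for o in ([1,3],[0,1.5],[-1.5,-1]):
    if probe(np.array(o))<80: break
E
```

```text
[1 3] z 74.5 [471.56 278.35  75.17] F [-4.9  2.9  8.9] M [ 0.63  0.98 -0.04] 18.4
```

It went in: TCP z is 75.2, against about 74.5 expected when seated. I'll press slightly and look.

Run:
```python
from h import *
p=C+[1,3]
for z in (74,73.5,73):
    env.move_linear([*p,z],QC,15);f=np.array(env.read_force());print(z,np.round(env.read_ee_pos(),2),np.round(f,1))
    if f[2]>20: break
s=camrig.grab_frame("side")
cv2.imwrite("pics/h4.png",cv2.resize(s["img"][120:200,125:195,::-1],None,fx=7,fy=7,interpolation=cv2.INTER_CUBIC))
print(env.read_clock(),env.read_width())
```

```text
74 [471.49 278.53  75.08] [-5.2  3.9 12. ]
73.5 [471.39 278.72  74.97] [-7.4  3.1 15.1]
73 [471.33 278.89  74.89] [-9.   3.6 20.7]
19.1667 0.771399010360929
```

View pics/h4.png

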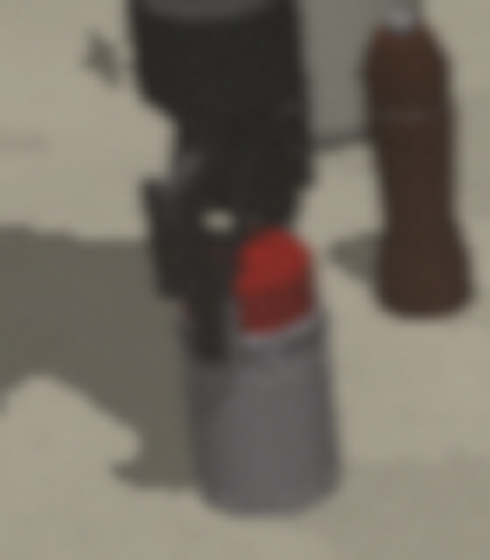

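The band is flush on the can's rim with a hard stop at z≈75, and the cap is upright on it. I'll unload the force, let go, rise to the cap and check before gripping.

Run:
```python
from h import *
p=np.array([471.4,278.5])
env.move_linear([*p,74.8],QC,15);print(np.round(env.read_ee_pos(),2),np.round(env.read_force(),1))
jaws.set_gripper(1.0);env.sleep(.4)
print(env.read_width(),env.read_finger_force(),np.round(env.read_force(),1))
env.move_linear([*p,93],QC,30);env.sleep(.4)
print(env.read_ee_pos(),np.round(env.read_force(),1),env.read_clock())
s=camrig.grab_frame("side")
cv2.imwrite("pics/h5.png",cv2.resize(s["img"][120:200,125:195,::-1],None,fx=7,fy=7,interpolation=cv2.INTER_CUBIC))
```

```text
[471.41 278.74  75.03] [-3.   2.9  6.3]
1.0014982330867581 0.0 [-0.1 -0.3  0.4]
[471.36260067 278.50088786  92.90561007] [ 0.1  0.2 -0.8] 21.35
```

View pics/h5.png

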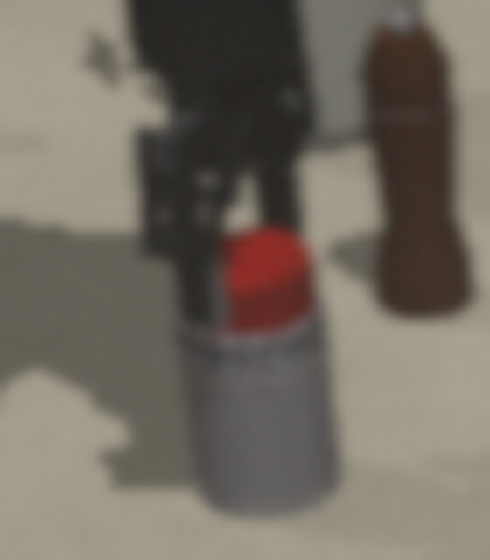

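The sifter is seated flush with its cap on, and the fingers straddle the cap with the near tip at about v=166. Now I'll grip the cap and lift gently.

Run:
```python
from h import *
p=np.array([471.4,278.5])
s=camrig.grab_frame("side");d=C/np.hypot(*C)
print([np.round(proj(s,[*(p-45*d),z]),1).tolist() for z in(95,100,105)])
jaws.set_gripper(0.0);env.sleep(.2)
print(env.read_width(),env.read_finger_force(),np.round(env.read_force(),1),np.round(env.read_ee_pos(),2))
env.move_linear([*p,98],QC,15)
print(np.round(env.read_force(),2),env.read_width(),env.read_finger_force())
s=camrig.grab_frame("side");print(env.read_clock())
cv2.imwrite("pics/h6.png",cv2.resize(s["img"][115:200,125:195,::-1],None,fx=7,fy=7,interpolation=cv2.INTER_CUBIC))
```

```text
[[154.7, 169.1], [154.5, 167.7], [154.4, 166.3]]
0.7083569981672294 63.713683784008026 [-2.5 -1.4  7.4] [471.43 278.54  93.73]
[ 0.11  0.47 -0.63] 0.7079085963548026 64.64030742645264
22.5583
```

View pics/h6.png

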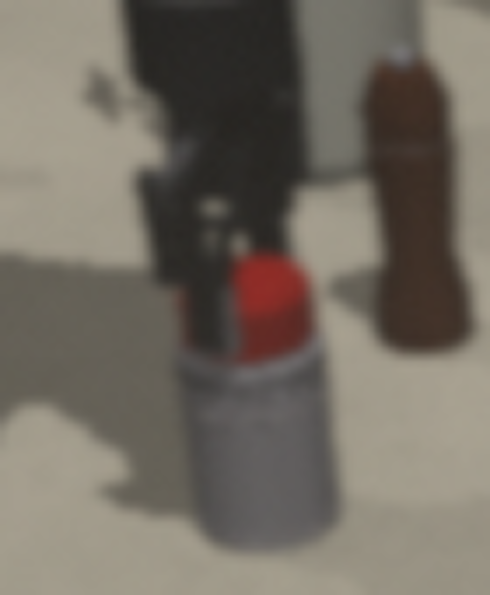

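The cap is held and the sifter is still flush, with only the cap's weight on the wrist. I'll lift straight up.

Run:
```python
from h import *
p=np.array([471.4,278.5])
env.move_linear([*p,125],QC,30);env.move_linear([*p,175],QC,60);env.sleep(.6)
print(np.round(env.read_force(),2),env.read_width(),env.read_finger_force(),env.read_ee_pos())
s=camrig.grab_frame("side");print(env.read_clock())
cv2.imwrite("pics/h7.png",cv2.resize(s["img"][95:200,120:200,::-1],None,fx=5.5,fy=5.5,interpolation=cv2.INTER_CUBIC))
```

```text
[ 0.93  0.09 -0.77] 0.7081735840830273 64.65269654989243 [471.38664048 278.5031495  174.99136687]
25.2417
```

View pics/h7.png

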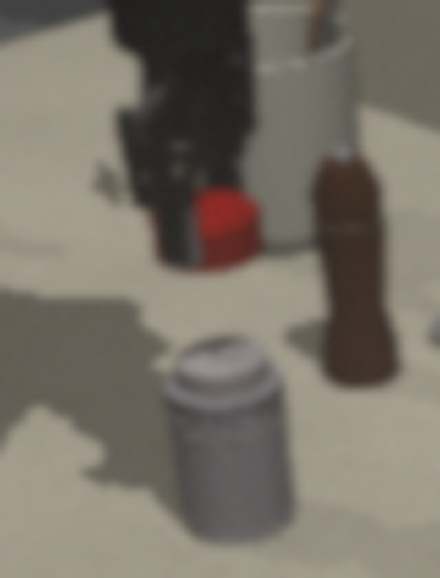

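The cap is held high above the shaker (crop (210,230)), and the bare sifter sits flush in the can (crop (225,380)), so I'm handing in.

```bash
python3 -c "
from bench import env, camrig, jaws
print(env.sign_off())"
```

```text
the job is handed in; nothing more can be done
None
```

I handed the job in at about 25 s: the sifter is seated in the can, and the gripper is holding the red cap still, well clear above the shaker; the judge's result was not shown.

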